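# Load the bottle steriliser and set its timer slide

## Task

Load the sloping bottle steriliser on the kitchen counter: first slide its shutter along the rails, away from pocket one, as far as it goes so that it covers pocket three; then stand the tall bottle fully down in pocket one, and after it the short bottle fully down in pocket two. Last, slide the timer grip along its track until its middle is level with the steel marker tab, and let go. Leave the marker tab and everything else on the counter where it is, and do not tip a bottle over.

Things in the scene. Friction and masses are not known exactly. Their poses are not given: they have to be found in the camera images.
- steriliser: White box fixed to the counter, 300 mm wide. Its deck slopes 30 degrees, towards the robot and its right: three square pockets in a row, 95 mm apart, and a timer track below them. Facing the slope, pocket one is on the left, three on the right; one, two or three black ribs below each give its number. Origin: on the counter, 105 mm below the deck at the middle of pocket two; x points uphill.
- shutter (a joint): Travel of the steriliser's shutter along its rails, m: 0 = over pocket one, 0.19 = end stop, over pocket three. The shutter is a grey plate, 80 x 76 mm, just above the deck, with a black upright bar grip. Friction about 2 N.
- shutter_grip (a point): Middle of the top of the shutter's bar grip: 60 mm up the slope, 18 mm wide along the rails, top 48.5 mm and foot 8.5 mm above the deck. Axes of this and all the steriliser's points: z out of the deck, square to it; x up the slope; y along the rails from pocket three towards pocket one (larger shutter or timer values go to -y).
- pocket1 (a point): Middle of the floor of pocket one (axes as for shutter_grip). The pocket is 60 x 60 mm, 60 mm deep measured square to the deck, with a small chamfer; the deck's surface is at z = 60 mm of this point.
- pocket2 (a point): Middle of the floor of pocket two, the middle one; same size and axes.
- pocket3 (a point): Middle of the floor of pocket three, which stays empty and covered; same size and axes.
- timer (a joint): Travel of the timer grip along its track, m: 0 to 0.13, growing towards the pocket three side. The track runs along y, 106 mm down the slope from the middle of the pockets.
- timer_grip (a point): Middle of the top of the timer grip, a black upright bar 50 mm up the slope, 18 mm wide along the track, its top 39.5 mm above the deck, with a thin bright line along its middle (axes as for shutter_grip). Its friction is about 1.5 N.
- marker_top (a point): Middle of the top of the steel marker tab, 20 mm up the slope, 10 mm wide, 10 mm high, on the lower edge of the deck, 47 mm down the slope from the timer track; it shows where the timer must be set (axes as for shutter_grip). It stands somewhere else in each run.
- tall_bottle: Tall feeding bottle, white, upright on the counter: 170 mm high, body 54 mm across, its top 45 mm a grey cap 40 mm across (narrowing in the last 6 mm). Origin: centre of its underside; z along the bottle. About 160 g.
- short_bottle: Short feeding bottle, same white body and grey cap: 125 mm high, body 54 mm across, top 45 mm the cap 40 mm across. Origin: centre of its underside; z along the bottle. About 110 g.
- mug: White mug, 72 mm across, 90 mm high, between the two bottles; bystander. Origin: centre of its underside (as for all bystanders but the spoon).
- tin: Steel tin, 96 mm across, 130 mm high; bystander.
- bowl: White bowl, 140 mm across, 60 mm high; bystander.
- spoon: Wooden spoon lying on the counter near the robot, about 200 to 250 mm long; bystander. Its origin is on the underside.
- jam: Amber jam jar, 64 mm across, 80 mm high; bystander.
- sugar: White sugar jar with wooden lid, 72 mm across, 120 mm high; bystander.
- milk: White milk bottle, 80 mm across, 190 mm high; bystander.
Things that resemble listed ones, but are neither listed nor needed, are in the scene too. Leave any turquoise or yellow look-alike of the short_bottle alone.

How it is judged:
On the way, in this order (a step that is already met when the one before it is completed fails the run):
1. the shutter is slid to its end stop, over pocket three (value of joint shutter above 0.178 m), for 0.2 s.
2. the tall bottle stands fully down in pocket one, released (x of tall_bottle in the frame of pocket1 between -0.01 and 0.01 m and y of tall_bottle in the frame of pocket1 between -0.01 and 0.01 m and z of tall_bottle in the frame of pocket1 below 0.01 m and angle between the z axis of tall_bottle and the z axis of pocket1, either way round below 0.2 rad and contact force between the fingers and tall_bottle below 0.2 N and linear speed of tall_bottle below 0.03 m/s), for 0.2 s.
3. the short bottle stands fully down in pocket two, released (x of short_bottle in the frame of pocket2 between -0.01 and 0.01 m and y of short_bottle in the frame of pocket2 between -0.01 and 0.01 m and z of short_bottle in the frame of pocket2 below 0.01 m and angle between the z axis of short_bottle and the z axis of pocket2, either way round below 0.2 rad and contact force between the fingers and short_bottle below 0.2 N and linear speed of short_bottle below 0.03 m/s), for 0.2 s.
4. the middle of the timer grip is level with the marker tab (y of timer_grip in the frame of marker_top between -0.006 and 0.006 m), for 0.2 s.
At the end, for the whole second after the job is handed in: Shutter within 12 mm of its end stop over pocket three; tall bottle in pocket one, short one in pocket two, released, at rest, underside within 10 mm of the pocket floor and middle, axis within 0.2 rad of the pocket's; timer grip released, its middle within 6 mm of the marker along the track (all of step 2 and all of step 3 and all of step 4 and value of joint shutter above 0.178 m and contact force between the fingers and steriliser below 0.2 N and velocity of joint timer between -0.01 and 0.01 m/s); the robot touches nothing.
It fails at once if a bystander is moved by more than 40 mm (distance of any of mug, tin, bowl, spoon, jam, sugar, milk from where it was at the start of the episode above 0.04 m).
It fails at once if the marker tab is moved by more than 8 mm (distance of marker_top from where it was at the start of the episode above 0.008 m).
It fails at once if a bottle is tipped over (more than 1.2 rad from upright) (angle between any of tall_bottle, short_bottle's own z axis and vertical above 1.2 rad).
It also fails if it takes over 72 s, if anything falls off the work surface, if the arm or the gripper's body presses on something with over 40 N, if the wrist force passes 120 N, or if a joint passes its speed limit or range.

## Robot

A 6-joint arm with a two-finger parallel gripper is mounted at the origin on the work surface. World frame = base frame: x ahead of the robot, y to its left, z up, the work surface at z = 0. Lengths are in m, angles in rad, forces in N, time in s.
With the tool pointing down it reaches from about 0.35 to 0.95 m from the base axis. Payload 17.4 kg.
Tool frame: the origin (TCP) lies at the very end of the fingers, on their centre line; the grasp point (between the pads) lies 19 mm behind it (arm.pinch_z is the distance from the TCP to the grasp point, in m); z points along the fingers, y is the line along which they close (so a half turn about z gives the same grasp; the last joint's range is limited). The gripper opens to 93 mm and grips with 3 to 60 N. Pads are 15 mm wide; open, the fingers measure 128 mm over their backs; the gripper's body (75 mm by 188 mm) begins 65 mm behind the grasp point.
Start: joints at [1.102, 0.116, 1.442, -0, 1.584, -0.038], TCP at [0.282, 0.613, 0.219] pointing down, gripper open.
Joint ranges: [-2.83, 2.83], [-0.83, 2.19], [0.07, 2.5], [-1.14, 4.28], [0.01, 3], [-2.97, 2.97]. Speed limits (rad/s): [1.89, 1.89, 2.22, 3.14, 3.14, 3.14].

## Interface

Orientations are given as a rotation vector (axis times angle).
In Python, from rig import arm gives the robot as it stands.
- The arm moves only by the shell command python3 -m pendant 'ROWS' [FORCE]. ROWS is JSON, a list of rows, each an object with "claw": the closure, from -1 (fully open) to 1 (shut); "dp": the shift along the tool's x, y, z in cm, a list of three; "twist": the turn about the tool's z in degrees. In form: [{"claw": claw, "dp": [x, y, z], "twist": twist}, ...]. A call has 1 to 12 rows; each row is the pose to reach, as a shift and turn from the pose commanded when the call began, along the tool's axes at that moment; what a row does not reach only later rows make up. A row lasts 1/8 s, in which the tool goes at most 62.5 mm and 10.7 degrees, less where a joint would pass 70% of its speed; a pose out of reach is approached as far as the arm can. A call with a gripper value outside its range is refused whole. The fingers move at their own pace and stop on an object; FORCE is the grip in N (left out, the last holds). Time passes only in rows, so rows that repeat a pose let the fingers close. It gives the time, the measured TCP pose, the force, the opening and the grip force at its end, in the units of the state.
- arm.observe(): the state, without advancing time (a new reading comes with each control period).
- arm.capture(name): name is "side" or "top"; returns the picture (400x640x3 uint8, red, green, blue); there is no depth.
- arm.camera_model(name): a dict with "fx", "fy", "cx", "cy" (pixels), "R" (3x3) and "t" (3): a world point X has camera coordinates R X + t. Camera axes: x right, y down, z forward; pixel columns grow to the right and rows downward; lengths in m; the calibration is good to about 2 mm. A picture is of the moment at which its call begins. camera_model takes no time and is no camera call.
- arm.job_done(): hands the job in; it is judged then, once.
The state is a dict: "time_s": time; "joints": joint angles; "joint_vel": joint speeds; "effort": joint torques, N m; "eef_pos": TCP position; "tcp_rot": TCP orientation; "contact_force": force on the tool from outside, world axes, zero at the start; "moment": the same for the moment, N m; "grip_width": finger opening in m; "grasp_force": force on a finger pad.
Only numpy, scipy, OpenCV 4.12 (cv2) and the standard library are available. Lean on these libraries where they do the work, as an engineer would, in place of code of your own. Each camera call takes 0.05 s, during which the arm holds its last target. There are 200 camera calls.

## Working session

There is one attempt and no reset: what is moved stays moved. The work goes in short steps, Python scripts to look and compute and a shell command to move; the robot and the scene stay as the last step left them, time stands still between calls to the robot, and variables do not carry over. Pictures are saved under pics/ and viewed, at most 10 in all, crops included, and the job is handed in when it is done.

```bash
ls; mkdir -p pics; python3 - <<'E'
from rig import arm
import cv2,json
print(arm.observe()); print(arm.pinch_z)
for n in("side","top"):
    m=arm.camera_model(n); print(n,m)
    im=arm.capture(n)[:,:,::-1]; cv2.imwrite(f"pics/{n}0.png",im)
E
```

```text
pics
{'time_s': 0.0, 'joints': array([ 1.10217382e+00,  1.16490681e-01,  1.44224481e+00, -4.54043777e-07,
        1.58398496e+00, -3.78014494e-02]), 'joint_vel': array([ 0.00039338, -0.00166861,  0.00022363,  0.00023511, -0.00257878,
       -0.00071392]), 'effort': array([-1.28360094e-03, -7.21237493e+01, -6.22630620e+01,  7.80580798e-02,
        2.34799180e-02, -1.44512131e-05]), 'eef_pos': array([0.2818135 , 0.61314441, 0.21791471]), 'tcp_rot': array([-6.71450288e-01, -3.06871042e+00,  1.71507656e-03]), 'contact_force': array([0.10060548, 0.57786734, 0.12051357]), 'moment': array([-0.00065623, -0.02720263, -0.01981544]), 'grasp_force': 0.0, 'grip_width': 0.09292443143721439}
0.0188
side {'fx': 476.47907244445804, 'fy': 476.47907244445804, 'cx': 322.70126667653216, 'cy': 195.94247020412485, 'R': array([[ 0.98028021, -0.19752664,  0.00582627],
       [-0.14675491, -0.74742321, -0.64793637],
       [ 0.13233938,  0.63430417, -0.76167218]]), 't': array([-0.54530584,  0.15697766,  1.51924358])}
top {'fx': 489.53901496365376, 'fy': 489.53901496365376, 'cx': 314.0396955480404, 'cy': 193.70473056841305, 'R': array([[-0.00777945, -0.99960059,  0.0271686 ],
       [-0.99805605,  0.00608161, -0.06202535],
       [ 0.06183534, -0.02759831, -0.99770473]]), 't': array([0.00886157, 0.56959763, 1.39064187])}
```

View pics/side0.png

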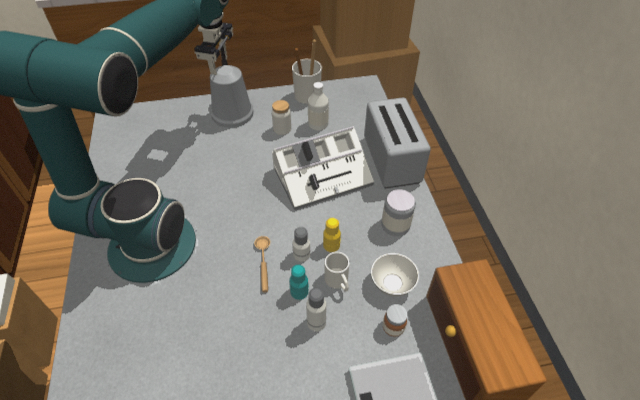

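View pics/top0.png

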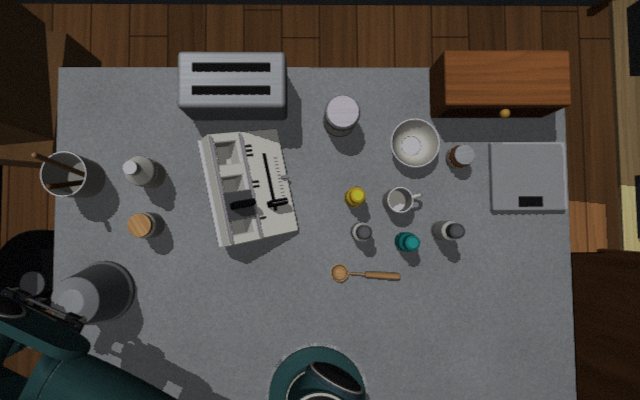

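```bash
cat > crop.py <<'E'
import cv2,numpy as np
def crop(src,dst,u0,u1,v0,v1,s):
    im=cv2.imread(src)[v0:v1,u0:u1]; im=cv2.resize(im,None,fx=s,fy=s,interpolation=cv2.INTER_CUBIC)
    for u in range(-(-u0//10)*10,u1,10):
        x=int((u-u0+.5)*s); L=14 if u%50==0 else 6
        cv2.line(im,(x,0),(x,L),(0,0,255),1)
        if u%20==0: cv2.putText(im,str(u),(x-10,24),0,.35,(0,0,255),1); cv2.line(im,(x,0),(x,im.shape[0]),(0,0,255) if u%100==0 else (200,120,200),1) if False else None
    for v in range(-(-v0//10)*10,v1,10):
        y=int((v-v0+.5)*s); cv2.line(im,(0,y),(6,y),(0,0,255),1)
        cv2.putText(im,str(v),(8,y+4),0,.35,(0,0,255),1)
    cv2.imwrite(dst,im)
E
python3 -c "
from crop import crop
crop('pics/top0.png','pics/topS.png',190,310,122,252,4.6)
crop('pics/side0.png','pics/sideS.png',265,380,120,210,6)
crop('pics/top0.png','pics/topB.png',325,475,175,250,5)
crop('pics/side0.png','pics/sideB.png',255,385,210,335,4.5)
import cv2,numpy as np
"
```

```text
(no output)
```

View pics/topS.png

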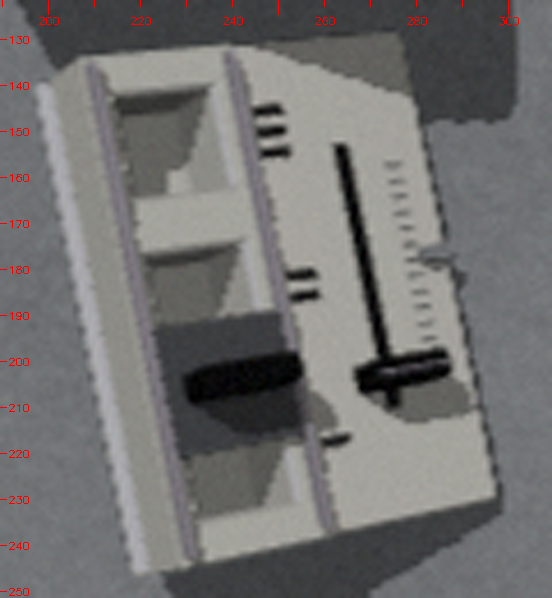

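View pics/sideS.png

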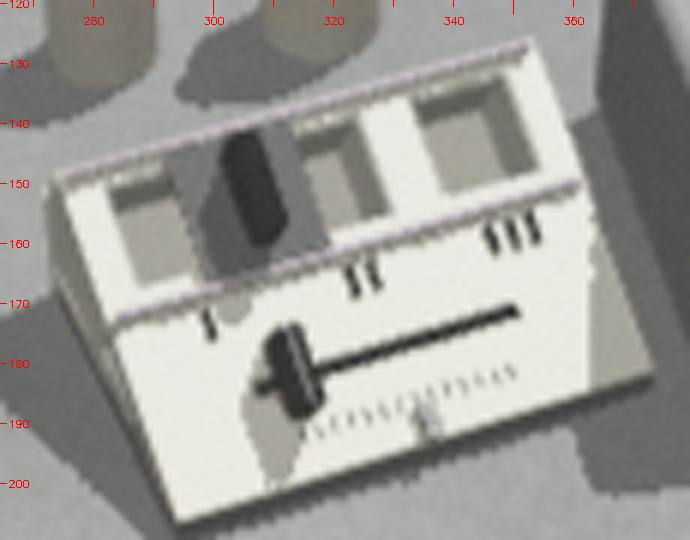

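View pics/sideB.png

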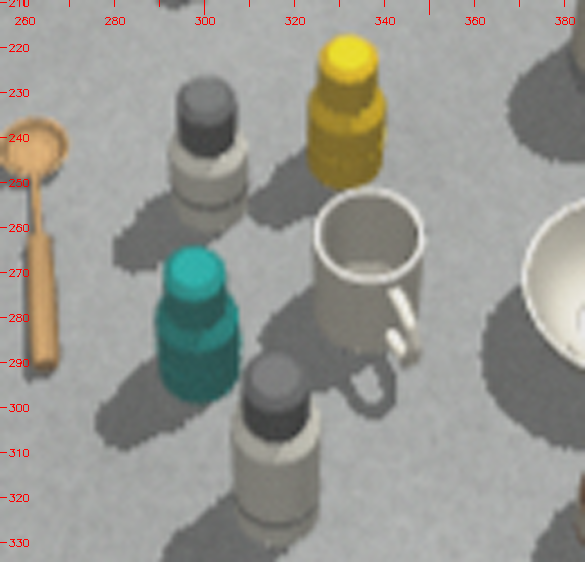

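View pics/topB.png

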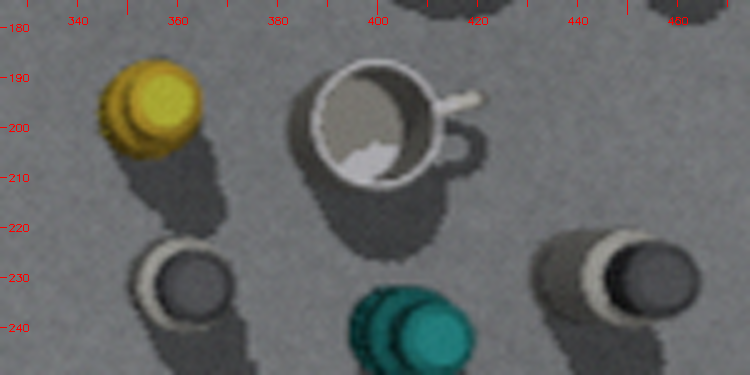

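```bash
cat > fit.py <<'E'
import numpy as np
from scipy.optimize import least_squares
from rig import arm
CM={n:arm.camera_model(n) for n in("side","top")}
def proj(n,X):
    m=CM[n];c=m["R"]@np.asarray(X)+m["t"];return np.array([m["fx"]*c[0]/c[2]+m["cx"],m["fy"]*c[1]/c[2]+m["cy"]])
def deck(x,y,a):
    ux=np.array([np.cos(a),np.sin(a),0]);uy=np.array([-np.sin(a),np.cos(a),0]);uz=np.array([0,0,1.])
    c,s=np.cos(np.pi/6),.5
    return np.array([x,y,.105]),np.column_stack([c*ux+s*uz,uy,-s*ux+c*uz])
def W(p,q): o,R=deck(*p[:3]);return o+R@np.array(q)
E
cat > run.py <<'E'
from fit import *
P=[]
for n,uv,q in [
("side",(333.5,135),(.03,-.065,0)),("side",(348,131.5),(.03,-.125,0)),("side",(354,147),(-.03,-.125,0)),("side",(340,152),(-.03,-.065,0)),
("side",(323.5,139),(.03,-.03,0)),("side",(329.5,155),(-.03,-.03,0)),("side",(283,149),(.03,.125,0)),("side",(288,167.5),(-.03,.125,0)),
("top",(214.5,142),(.03,-.125,0)),("top",(236,139.5),(-.03,-.125,0)),("top",(241,161),(-.03,-.065,0)),("top",(220,165),(.03,-.065,0)),
("top",(221.5,176),(.03,-.03,0)),("top",(242,173),(-.03,-.03,0)),("top",(233,234.5),(.03,.125,0)),("top",(256,230),(-.03,.125,0)),
("top",(284,178),(-.153,"m",.01)),("side",(335.3,188.7),(-.153,"m",.01)),
("top",(277,201),(-.106,"t",.0395)),("side",(314.9,181),(-.106,"t",.0395)),
("top",(242,202.5),(0,"s",.0485)),("side",(306,148),(0,"s",.0485)),
("side",(294,206),("L",.15,0)),("side",(373,182),("L",-.15,0))]: P.append((n,uv,q))
K={"s":3,"t":4,"m":5,"L":6}
def f(p,flat=True):
    r=[proj(n,W(p,[p[K[v]] if isinstance(v,str) else v for v in q]))-uv for n,uv,q in P]
    return np.ravel(r) if flat else np.array(r)
s=least_squares(f,[.52,.17,1.6,.05,.05,0,-.17],loss="soft_l1")
p=s.x;print(p.round(4))
for (n,uv,q),r in zip(P,f(p,False)):print(n,q,r.round(1))
np.save("p.npy",p)
E
python3 run.py
```

```text
[ 0.5864  0.2224  1.7648  0.0527  0.0617 -0.0029 -0.1663]
side (0.03, -0.065, 0) [-0.5  1.3]
side (0.03, -0.125, 0) [0.5 0.5]
side (-0.03, -0.125, 0) [0.2 0.5]
side (-0.03, -0.065, 0) [-1.3  0. ]
side (0.03, -0.03, 0) [ 0.3 -0.1]
side (-0.03, -0.03, 0) [ 0.  -0.3]
side (0.03, 0.125, 0) [-1.   1.5]
side (-0.03, 0.125, 0) [-0.4 -0.7]
top (0.03, -0.125, 0) [ 0.2 -0.3]
top (-0.03, -0.125, 0) [-0.6  0.4]
top (-0.03, -0.065, 0) [-1.4  0.2]
top (0.03, -0.065, 0) [-1.  -1.4]
top (0.03, -0.03, 0) [-0.   0.4]
top (-0.03, -0.03, 0) [0.1 0.8]
top (0.03, 0.125, 0) [-0.4 -0.8]
top (-0.03, 0.125, 0) [-2.9 -0.4]
top (-0.153, 'm', 0.01) [ 0.8 -0.8]
side (-0.153, 'm', 0.01) [-0.6  0.4]
top (-0.106, 't', 0.0395) [ 2.6 -0.5]
side (-0.106, 't', 0.0395) [-0.7 -1.4]
top (0, 's', 0.0485) [2.9 0.2]
side (0, 's', 0.0485) [0.9 0.8]
side ('L', 0.15, 0) [-0.5  0.5]
side ('L', -0.15, 0) [ 0.8 -0.6]
```

```bash
python3 - <<'E'
s=open('run.py').read()
s=s.replace('(277,201),(-.106','(279,201),(-.106').replace('(242,202.5)','(245.5,202.5)').replace('("top",(256,230),(-.03,.125,0)),','')
s=s.replace('(294,206),("L"','(294,206),("L"').replace('for n,uv,q in [','for n,uv,q in [("top",(263.6,153.2),(-.106,"a",0)),("top",(275,209),(-.106,"b",0)),("side",(350.8,171.5),(-.106,"a",0)),("side",(307,184.2),(-.106,"b",0)),')
s=s.replace('"L":6}','"L":6,"a":7,"b":8}').replace('-.17],','-.17,-.1,.1],')
s+='''
for nm,h,a,b in(("tall",.17,(455.5,230.3),(315.6,293.5)),("short",.125,(363.5,231.5),(300.5,231))):
    r=least_squares(lambda q:np.r_[proj("top",[q[0],q[1],h])-a,proj("side",[q[0],q[1],h])-b],[.4,0]);print(nm,r.x.round(4),r.fun.round(1))
for nm,a,b,h in(("mug",(399.5,199),(337,263),.09),("turq",(411.5,241),(298,270),.125),("yel",(357,194.5),(331.5,222),.125),("jam",(461,155.5),(397,313),.08)):
    r=least_squares(lambda q:np.r_[proj("top",[q[0],q[1],h])-a,proj("side",[q[0],q[1],h])-b],[.4,0]);print(nm,r.x.round(3),r.fun.round(1))
'''
open('run.py','w').write(s)
E
python3 run.py
```

```text
[ 0.5866  0.2218  1.7656  0.0535  0.0622 -0.0027 -0.1658 -0.0805  0.0809]
top (-0.106, 'a', 0) [-0.2 -0.3]
top (-0.106, 'b', 0) [-0.3  0.1]
side (-0.106, 'a', 0) [-0.7 -0.5]
side (-0.106, 'b', 0) [ 0.1 -0.2]
side (0.03, -0.065, 0) [-0.4  1.4]
side (0.03, -0.125, 0) [0.6 0.6]
side (-0.03, -0.125, 0) [0.3 0.6]
side (-0.03, -0.065, 0) [-1.2  0.1]
side (0.03, -0.03, 0) [ 0.4 -0. ]
side (-0.03, -0.03, 0) [ 0.1 -0.2]
side (0.03, 0.125, 0) [-0.9  1.7]
side (-0.03, 0.125, 0) [-0.3 -0.6]
top (0.03, -0.125, 0) [ 0.4 -0.4]
top (-0.03, -0.125, 0) [-0.5  0.3]
top (-0.03, -0.065, 0) [-1.2  0.2]
top (0.03, -0.065, 0) [-0.8 -1.5]
top (0.03, -0.03, 0) [0.2 0.4]
top (-0.03, -0.03, 0) [0.2 0.7]
top (0.03, 0.125, 0) [-0.2 -0.9]
top (-0.153, 'm', 0.01) [ 1.  -0.8]
side (-0.153, 'm', 0.01) [-0.5  0.6]
top (-0.106, 't', 0.0395) [ 0.8 -0.4]
side (-0.106, 't', 0.0395) [-0.7 -1.3]
top (0, 's', 0.0485) [-0.3  0.4]
side (0, 's', 0.0485) [0.8 0.9]
side ('L', 0.15, 0) [-0.4  0.5]
side ('L', -0.15, 0) [ 0.9 -0.7]
tall [ 0.4637 -0.3581] [ 1.5 -0.  -0.3 -1.6]
short [ 0.4624 -0.1243] [ 0.7 -0.2 -0.4 -0.8]
mug [ 0.55 -0.23] [ 1.1 -0.3 -0.5 -1.3]
turq [ 0.435 -0.253] [ 1.2  0.3  0.1 -1.4]
yel [ 0.56  -0.109] [ 0.8  0.  -0.1 -1.1]
jam [ 0.674 -0.409] [ 2.  -1.4 -1.6 -1.6]
```

```bash
cat > go.py <<'E'
import numpy as np
from scipy.spatial.transform import Rotation as Ro
from fit import *
p=np.load("p.npy"); yaw=p[2]
def D(h,y,z): # horizontal uphill, deck y, height above deck centre (m) -> world
    return p[:2].tolist()+[0] @ np.eye(3) if 0 else np.array([p[0]+h*np.cos(yaw)-y*np.sin(yaw),p[1]+h*np.sin(yaw)+y*np.cos(yaw),.105+z])
def inD(w):
    d=np.array(w)-[p[0],p[1],.105];return np.array([d[0]*np.cos(yaw)+d[1]*np.sin(yaw),-d[0]*np.sin(yaw)+d[1]*np.cos(yaw),d[2]])
def dp(w,nm=""):
    o=arm.observe();R=Ro.from_rotvec(o["tcp_rot"]).as_matrix()
    d=R.T@(np.array(w)-o["eef_pos"])*100
    tx=R.T@[np.cos(yaw),np.sin(yaw),0]
    print(nm,"world",np.round(w,4),"dp cm",d.round(2),"twist",np.degrees(np.arctan2(tx[1],tx[0])).round(1),"inD now mm",(inD(o["eef_pos"])*1e3).round(1),"t",round(o["time_s"],2))
E
python3 - <<'E'
from go import *
dp([*arm.observe()["eef_pos"][:2],.36],"up")
dp(D(-.015,.0535,.12),"above shutter"); dp(D(-.015,.0535,.015),"at")
E
```

```text
up world [0.2818 0.6132 0.36  ] dp cm [ 0.00e+00 -1.00e-02 -1.42e+01] twist 54.2 inD now mm [442.9 223.2 113. ] t 0.1
above shutter world [0.537  0.1968 0.225 ] dp cm [-40.57 -27.18  -0.67] twist 54.2 inD now mm [442.9 223.2 113. ] t 0.1
at world [0.537  0.1968 0.12  ] dp cm [-40.57 -27.17   9.83] twist 54.2 inD now mm [442.9 223.2 113. ] t 0.1
```

```bash
python3 -m pendant '[{"claw":0,"dp":[0,0,-6],"twist":0},{"claw":0,"dp":[0,0,-14],"twist":0},{"claw":0,"dp":[-5,-3,-14],"twist":10},{"claw":0,"dp":[-10,-6,-14],"twist":20},{"claw":0,"dp":[-15,-9,-14],"twist":30},{"claw":0,"dp":[-20,-13,-14],"twist":40},{"claw":0,"dp":[-25,-16,-14],"twist":50},{"claw":0,"dp":[-30,-20,-14],"twist":54.2},{"claw":0,"dp":[-35,-24,-14],"twist":54.2},{"claw":0,"dp":[-40.6,-27.2,-12],"twist":54.2},{"claw":0,"dp":[-40.6,-27.2,-6],"twist":54.2},{"claw":0,"dp":[-40.6,-27.2,-0.7],"twist":54.2}]' 15
python3 -m pendant '[{"claw":0,"dp":[0,0,0],"twist":0},{"claw":0,"dp":[0,0,0],"twist":0}]'
python3 - <<'E'
from go import *
dp(D(-.015,.0535,.015),"at")
E
```

```text
time_s: 1.6
eef_pos: [0.5374, 0.1954, 0.2232]
tcp_rot: [-1.998, -2.424, 0.001]
contact_force: [0.1, -0.0, -0.2]
grip_width: 0.0466
grasp_force: 0.0
time_s: 1.85
eef_pos: [0.5377, 0.197, 0.2281]
tcp_rot: [1.995, 2.426, 0.003]
contact_force: [0.0, -0.5, -0.2]
grip_width: 0.0467
grasp_force: 0.0
at world [0.537  0.1968 0.12  ] dp cm [-1.000e-02 -1.000e-01  1.081e+01] twist -0.0 inD now mm [-14.9  52.8 123.1] t 1.85
```

```bash
python3 -m pendant '[{"claw":0,"dp":[0,0,3],"twist":0},{"claw":0,"dp":[0,0,6],"twist":0},{"claw":0,"dp":[0,0,8.5],"twist":0},{"claw":0,"dp":[0,0,10.6],"twist":0},{"claw":0,"dp":[0,0,10.6],"twist":0},{"claw":0.6,"dp":[0,0,10.6],"twist":0},{"claw":0.9,"dp":[0,0,10.6],"twist":0},{"claw":0.9,"dp":[0,0,10.6],"twist":0},{"claw":0.9,"dp":[0,0,10.6],"twist":0}]' 15
python3 - <<'E'
from go import *
dp(D(-.015,-.095,.015),"end")
E
```

```text
time_s: 2.98
eef_pos: [0.5375, 0.1967, 0.1203]
tcp_rot: [1.995, 2.426, 0.001]
contact_force: [0.8, -0.3, 3.8]
grip_width: 0.018
grasp_force: 15.0
end world [0.6827 0.2255 0.12  ] dp cm [ 0.02 14.8   0.04] twist -0.0 inD now mm [-15.1  53.   15.3] t 2.98
```

```bash
python3 -m pendant '[{"claw":0.9,"dp":[0,1,0],"twist":0},{"claw":0.9,"dp":[0,3,0],"twist":0},{"claw":0.9,"dp":[0,5,0],"twist":0},{"claw":0.9,"dp":[0,7,0],"twist":0},{"claw":0.9,"dp":[0,9,0],"twist":0},{"claw":0.9,"dp":[0,11,0],"twist":0},{"claw":0.9,"dp":[0,13,0],"twist":0},{"claw":0.9,"dp":[0,14.3,0],"twist":0},{"claw":0.9,"dp":[0,15,0],"twist":0},{"claw":0.9,"dp":[0,15.2,0],"twist":0},{"claw":0.9,"dp":[0,15.2,0],"twist":0},{"claw":0.9,"dp":[0,15.2,0],"twist":0}]' 15
python3 -c "
from go import *
dp(D(-.015,-.095,.015),'end')"
```

```text
time_s: 4.47
eef_pos: [0.6842, 0.2266, 0.1201]
tcp_rot: [-1.992, -2.423, 0.006]
contact_force: [-30.4, -1.6, 17.4]
grip_width: 0.0229
grasp_force: 15.0
end world [0.6827 0.2255 0.12  ] dp cm [-0.08 -0.17  0.01] twist 0.0 inD now mm [-14.2 -96.7  15.1] t 4.47
```

```bash
python3 -m pendant '[{"claw":0.9,"dp":[0,-0.2,0],"twist":0},{"claw":0,"dp":[0,-0.2,0],"twist":0},{"claw":0,"dp":[0,-0.2,0],"twist":0},{"claw":0,"dp":[0,-0.2,0],"twist":0},{"claw":0,"dp":[0,-0.2,-5],"twist":0},{"claw":0,"dp":[0,-0.2,-11],"twist":0},{"claw":-0.5,"dp":[0,-0.2,-15],"twist":0},{"claw":-0.5,"dp":[0,-0.2,-15],"twist":0}]' 15
python3 - <<'E'
from go import *
import cv2
dp([.4637,-.3581,.25],"above tall"); dp([.4637,-.3581,.134],"grasp tall")
cv2.imwrite("pics/top1.png",arm.capture("top")[:,:,::-1])
E
```

```text
time_s: 5.48
eef_pos: [0.6854, 0.2257, 0.2737]
tcp_rot: [1.994, 2.424, 0.007]
contact_force: [-0.6, 0.0, -0.8]
grip_width: 0.0619
grasp_force: 0.0
above tall world [ 0.4637 -0.3581  0.25  ] dp cm [-53.02 -33.01   2.16] twist -0.1 inD now mm [-15.3 -97.7 168.7] t 5.47
grasp tall world [ 0.4637 -0.3581  0.134 ] dp cm [-53.02 -33.08  13.76] twist -0.1 inD now mm [-15.3 -97.7 168.7] t 5.47
```

```bash
python3 -m pendant '[{"claw":-0.5,"dp":[-5,-3.1,0],"twist":0},{"claw":-0.5,"dp":[-10,-6.2,0],"twist":0},{"claw":-0.5,"dp":[-15,-9.3,0],"twist":0},{"claw":-0.5,"dp":[-20,-12.5,0],"twist":0},{"claw":-0.5,"dp":[-25,-15.6,0],"twist":0},{"claw":-0.5,"dp":[-30,-18.7,0],"twist":0},{"claw":-0.5,"dp":[-35,-21.8,0],"twist":0},{"claw":-0.5,"dp":[-40,-25,0],"twist":0},{"claw":-0.5,"dp":[-45,-28,0],"twist":0},{"claw":-0.5,"dp":[-49,-31,0],"twist":0},{"claw":-0.5,"dp":[-53,-33,0],"twist":0},{"claw":-0.5,"dp":[-53,-33,2],"twist":0}]' 10
python3 -m pendant '[{"claw":-0.5,"dp":[0,0,0],"twist":0},{"claw":-0.5,"dp":[0,0,0],"twist":0}]'
python3 -c "
from go import *
dp([.4637,-.3581,.134],'grasp tall')"
```

```text
time_s: 7.02
eef_pos: [0.4618, -0.3605, 0.2484]
tcp_rot: [-1.999, -2.423, 0.001]
contact_force: [-0.0, -0.2, -0.9]
grip_width: 0.0697
grasp_force: 0.0
time_s: 7.28
eef_pos: [0.4631, -0.3572, 0.2493]
tcp_rot: [-1.994, -2.427, -0.0]
contact_force: [-0.3, 1.0, 0.6]
grip_width: 0.0699
grasp_force: 0.0
grasp tall world [ 0.4637 -0.3581  0.134 ] dp cm [-0.11  0.05 11.53] twist 0.0 inD now mm [-544.2  233.2  144.3] t 7.28
```

```bash
python3 -m pendant '[{"claw":-0.5,"dp":[-0.1,0,4],"twist":0},{"claw":-0.5,"dp":[-0.1,0,8],"twist":0},{"claw":-0.5,"dp":[-0.1,0,10.5],"twist":0},{"claw":-0.5,"dp":[-0.1,0,11.5],"twist":0},{"claw":-0.5,"dp":[-0.1,0,11.5],"twist":0},{"claw":0,"dp":[-0.1,0,11.5],"twist":0},{"claw":0.4,"dp":[-0.1,0,11.5],"twist":0},{"claw":0.4,"dp":[-0.1,0,11.5],"twist":0},{"claw":0.4,"dp":[-0.1,0,11.5],"twist":0},{"claw":0.4,"dp":[-0.1,0,11.5],"twist":0},{"claw":0.4,"dp":[-0.1,0,9],"twist":0},{"claw":0.4,"dp":[-0.1,0,6],"twist":0}]' 10
```

```text
time_s: 8.78
eef_pos: [0.4626, -0.3588, 0.1895]
tcp_rot: [-1.995, -2.425, -0.0]
contact_force: [-0.6, 0.1, -1.1]
grip_width: 0.0396
grasp_force: 10.0
```

```bash
python3 -c "
from go import *
dp(D(-.072,-.03,.14),'pre')
dp(D(-.072,-.03,.1085),'touch')"
```

```text
pre world [0.6299 0.157  0.245 ] dp cm [47.4  26.36 -5.51] twist -0.0 inD now mm [-545.7  234.    84.5] t 8.78
touch world [0.6299 0.157  0.2135] dp cm [47.39 26.36 -2.36] twist -0.0 inD now mm [-545.7  234.    84.5] t 8.78
```

```bash
python3 -m pendant '[{"claw":0.4,"dp":[0,0,-5],"twist":0},{"claw":0.4,"dp":[0,0,-10],"twist":0},{"claw":0.4,"dp":[2,1,-15],"twist":0},{"claw":0.4,"dp":[6,3.4,-15],"twist":0},{"claw":0.4,"dp":[11,6.1,-15],"twist":0},{"claw":0.4,"dp":[16,8.9,-15],"twist":0},{"claw":0.4,"dp":[21,11.7,-15],"twist":0},{"claw":0.4,"dp":[26,14.5,-15],"twist":0},{"claw":0.4,"dp":[31,17.2,-15],"twist":0},{"claw":0.4,"dp":[36,20,-15],"twist":0},{"claw":0.4,"dp":[41,22.8,-15],"twist":0},{"claw":0.4,"dp":[44.5,24.8,-15],"twist":0}]' 20
python3 -m pendant '[{"claw":0.4,"dp":[1.5,0.8,0],"twist":0},{"claw":0.4,"dp":[2.6,1.4,1],"twist":0},{"claw":0.4,"dp":[2.9,1.6,4],"twist":0},{"claw":0.4,"dp":[2.9,1.6,7.5],"twist":0},{"claw":0.4,"dp":[2.9,1.6,9.5],"twist":0},{"claw":0.4,"dp":[2.9,1.6,9.5],"twist":0},{"claw":0.4,"dp":[2.9,1.6,9.5],"twist":0}]' 10
python3 -c "
from go import *
dp(D(-.072,-.03,.1085),'touch')"
```

```text
time_s: 10.28
eef_pos: [0.6208, 0.1277, 0.3391]
tcp_rot: [-1.994, -2.427, 0.001]
contact_force: [1.1, 0.3, -0.6]
grip_width: 0.0392
grasp_force: 20.0
time_s: 11.15
eef_pos: [0.631, 0.1567, 0.2462]
tcp_rot: [1.996, 2.425, 0.002]
contact_force: [-0.2, -0.5, -1.0]
grip_width: 0.0394
grasp_force: 10.0
touch world [0.6299 0.157  0.2135] dp cm [ 0.05 -0.1   3.27] twist -0.1 inD now mm [-72.5 -31.  141.2] t 11.15
```

```bash
python3 -m pendant '[{"claw":0.4,"dp":[0,0,2],"twist":0},{"claw":0.4,"dp":[0,0,2.9],"twist":0},{"claw":0.4,"dp":[0,0,3.4],"twist":0},{"claw":0.4,"dp":[-0.6,0,3.5],"twist":0},{"claw":0.4,"dp":[-1.3,0,3.8],"twist":0},{"claw":0.4,"dp":[-2,0,4],"twist":0},{"claw":0.4,"dp":[-2.6,0,4.2],"twist":0},{"claw":0.4,"dp":[-3.3,0,4.4],"twist":0},{"claw":0.4,"dp":[-3.9,0,4.7],"twist":0},{"claw":0.4,"dp":[-4.5,0,5],"twist":0},{"claw":0.4,"dp":[-5.1,0,5.3],"twist":0}]' 8
python3 -m pendant '[{"claw":0.4,"dp":[-0.6,0,0.4],"twist":0},{"claw":0.4,"dp":[-1.1,0,0.8],"twist":0},{"claw":0.4,"dp":[-1.7,0,1.2],"twist":0},{"claw":0.4,"dp":[-2.2,0,1.6],"twist":0},{"claw":0.4,"dp":[-2.2,0,1.6],"twist":0}]' 8
python3 - <<'E'
from go import *
import cv2
from crop import crop
dp(D(-.145,-.03,.0744),'end')
cv2.imwrite("pics/s2.png",arm.capture("side")[:,:,::-1]);crop("pics/s2.png","pics/s2c.png",250,400,70,220,4)
cv2.imwrite("pics/t2.png",arm.capture("top")[:,:,::-1])
E
```

```text
time_s: 12.52
eef_pos: [0.6405, 0.1065, 0.1914]
tcp_rot: [-1.996, -2.426, 0.0]
contact_force: [-0.4, -0.6, -0.8]
grip_width: 0.0397
grasp_force: 8.0
time_s: 13.15
eef_pos: [0.6448, 0.0849, 0.1756]
tcp_rot: [1.996, 2.426, -0.0]
contact_force: [0.3, -0.0, -0.9]
grip_width: 0.0398
grasp_force: 8.0
end world [0.6441 0.0854 0.1794] dp cm [ 0.06 -0.06 -0.38] twist -0.1 inD now mm [-145.6  -30.6   70.6] t 13.15
```

View pics/s2c.png

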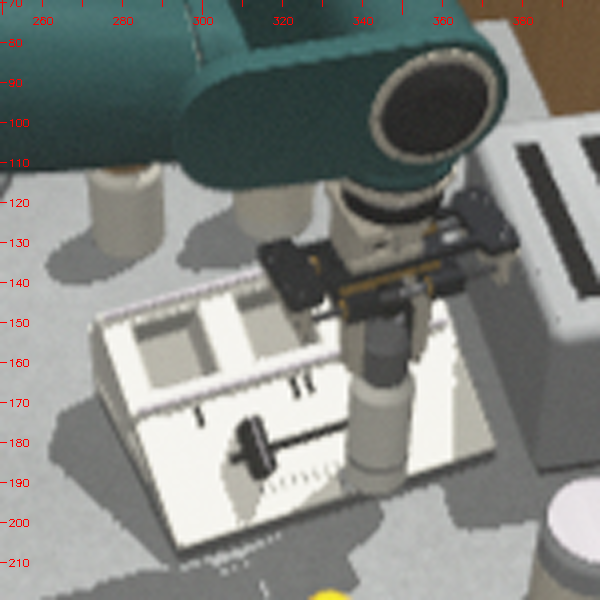

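```bash
python3 -m pendant '[{"claw":0.4,"dp":[0,0,-4],"twist":0},{"claw":0.4,"dp":[0,0,-8],"twist":0},{"claw":0.4,"dp":[3,-3,-8],"twist":0},{"claw":0.4,"dp":[6,-6,-8],"twist":0},{"claw":0.4,"dp":[9,-9,-8],"twist":0},{"claw":0.4,"dp":[12,-11.5,-8],"twist":0},{"claw":0.4,"dp":[14,-12.5,-8],"twist":0},{"claw":0.4,"dp":[14,-12.5,-7],"twist":0},{"claw":0.4,"dp":[14,-12.5,-7],"twist":0},{"claw":0.4,"dp":[14,-12.5,-7],"twist":0}]' 12
python3 - <<'E'
from go import *
import cv2
from crop import crop
dp(D(-.0055,.094,.1195),'touch')
cv2.imwrite("pics/s3.png",arm.capture("side")[:,:,::-1])
cv2.imwrite("pics/t3.png",arm.capture("top")[:,:,::-1])
crop("pics/s3.png","pics/s3c.png",240,380,60,210,4)
E
```

```text
time_s: 14.5
eef_pos: [0.4955, 0.198, 0.2454]
tcp_rot: [-1.997, -2.425, 0.001]
contact_force: [0.2, 0.4, -0.8]
grip_width: 0.0392
grasp_force: 12.0
touch world [0.4954 0.1982 0.2245] dp cm [ 0.03 -0.    2.09] twist -0.1 inD now mm [ -5.8  94.  140.4] t 14.5
```

View pics/s3c.png

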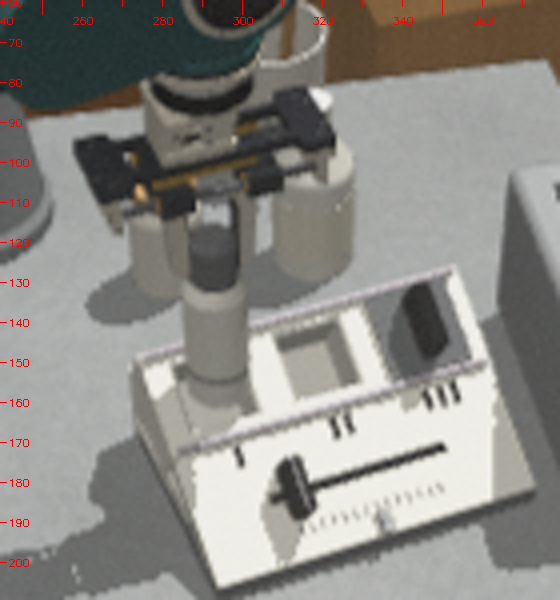

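```bash
python3 -m pendant '[{"claw":0.4,"dp":[0,0,1.2],"twist":0},{"claw":0.4,"dp":[0,0,2],"twist":0},{"claw":0.4,"dp":[0,0,2.4],"twist":0},{"claw":0.4,"dp":[0,0,2.4],"twist":0}]' 8
python3 -c "
from go import *
dp(D(-.0055,.094,.1195),'touch')"
```

```text
time_s: 15.1
eef_pos: [0.4951, 0.1987, 0.2219]
tcp_rot: [1.996, 2.426, 0.001]
contact_force: [-1.1, 1.2, 3.8]
grip_width: 0.0394
grasp_force: 8.0
touch world [0.4954 0.1982 0.2245] dp cm [-0.05  0.02 -0.26] twist -0.0 inD now mm [ -5.   94.2 116.9] t 15.1
```

```bash
python3 -m pendant '[{"claw":0.4,"dp":[-0.7,0,0],"twist":0},{"claw":0.4,"dp":[-1.4,0,0],"twist":0},{"claw":0.4,"dp":[-2.1,0,0],"twist":0},{"claw":0.4,"dp":[-2.7,0,0],"twist":0},{"claw":0.4,"dp":[-3.4,0,0],"twist":0},{"claw":0.4,"dp":[-4,0,0.05],"twist":0}]' 8
python3 -m pendant '[{"claw":0.4,"dp":[-0.7,0,0.05],"twist":0},{"claw":0.4,"dp":[-1.4,0,0.15],"twist":0},{"claw":0.4,"dp":[-2.1,0,0.35],"twist":0},{"claw":0.4,"dp":[-2.8,0,0.55],"twist":0},{"claw":0.4,"dp":[-3.4,0,0.75],"twist":0},{"claw":0.4,"dp":[-4,0,1],"twist":0},{"claw":0.4,"dp":[-4,0,1],"twist":0}]' 8
python3 - <<'E'
from go import *
import cv2
from crop import crop
dp(D(-.0859,.094,.1114),'end')
cv2.imwrite("pics/s4.png",arm.capture("side")[:,:,::-1])
cv2.imwrite("pics/t4.png",arm.capture("top")[:,:,::-1])
crop("pics/s4.png","pics/s4c.png",240,380,60,210,4)
E
```

```text
time_s: 15.85
eef_pos: [0.5028, 0.1588, 0.2207]
tcp_rot: [-1.996, -2.426, 0.001]
contact_force: [0.1, 0.2, -1.2]
grip_width: 0.0394
grasp_force: 8.0
time_s: 16.73
eef_pos: [0.5105, 0.1196, 0.2108]
tcp_rot: [-1.996, -2.426, 0.001]
contact_force: [0.0, -0.4, -1.1]
grip_width: 0.0391
grasp_force: 8.0
end world [0.511  0.1194 0.2164] dp cm [-0.04  0.04 -0.56] twist -0.1 inD now mm [-85.5  94.4 105.8] t 16.73
```

View pics/s4c.png

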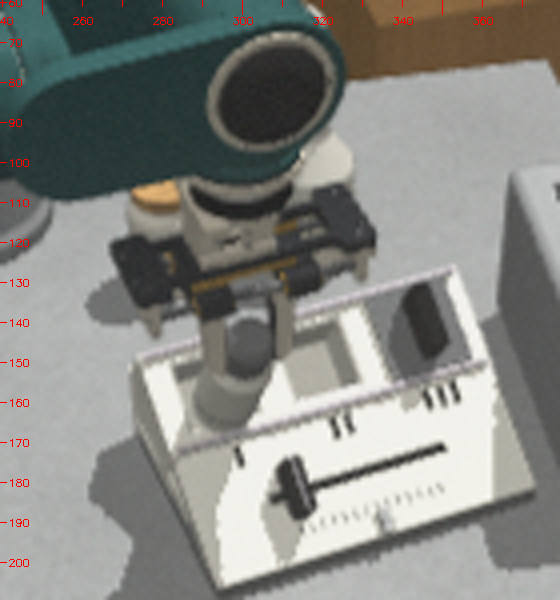

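```bash
python3 -m pendant '[{"claw":0.4,"dp":[-0.2,0,-0.4],"twist":0},{"claw":0.4,"dp":[-0.2,0,-0.8],"twist":0},{"claw":0.4,"dp":[0.3,0,-1.1],"twist":0},{"claw":0.4,"dp":[0.65,0,-1.25],"twist":0},{"claw":0.4,"dp":[0.65,0,-1.25],"twist":0}]' 20
python3 - <<'E'
from go import *
import cv2
dp(D(-.079,.094,.118),'now'); dp(D(-.0468,.094,.062),'seat')
for n in("side","top"):
    im=arm.capture(n)[:,:,::-1];cv2.imwrite(f"pics/{n}5.png",im)
from crop import crop
crop("pics/side5.png","pics/a.png",265,345,90,190,5.5);crop("pics/top5.png","pics/b.png",215,295,170,270,4.5)
a,b=cv2.imread("pics/a.png"),cv2.imread("pics/b.png");h=max(a.shape[0],b.shape[0])
a=cv2.copyMakeBorder(a,0,h-a.shape[0],0,0,0);b=cv2.copyMakeBorder(b,0,h-b.shape[0],0,0,0)
c=np.hstack([a,b]);print(c.shape);cv2.imwrite("pics/c5.png",c)
E
```

```text
time_s: 17.45
eef_pos: [0.5092, 0.1268, 0.2237]
tcp_rot: [1.995, 2.427, 0.0]
contact_force: [-0.7, -0.1, -1.4]
grip_width: 0.0394
grasp_force: 20.0
now world [0.5096 0.1261 0.223 ] dp cm [-0.08  0.03  0.07] twist -0.0 inD now mm [-78.2  94.3 118.7] t 17.45
seat world [0.5034 0.1577 0.167 ] dp cm [3.14 0.03 5.67] twist -0.0 inD now mm [-78.2  94.3 118.7] t 17.45
(550, 800, 3)
```

```bash
python3 -m pendant '[{"claw":0.4,"dp":[0.2,0,0.5],"twist":0},{"claw":0.4,"dp":[0.45,0,1],"twist":0},{"claw":0.4,"dp":[0.65,0,1.4],"twist":0},{"claw":0.4,"dp":[0.85,0,1.8],"twist":0}]' 10
python3 -c "
from go import *
dp(D(-.0468,.094,.062),'seat')"
```

```text
time_s: 18.05
eef_pos: [0.5075, 0.1349, 0.2053]
tcp_rot: [-1.996, -2.426, 0.0]
contact_force: [0.1, -0.8, 0.1]
grip_width: 0.0396
grasp_force: 10.0
seat world [0.5034 0.1577 0.167 ] dp cm [2.32 0.04 3.83] twist -0.0 inD now mm [-70.   94.4 100.3] t 18.05
```

```bash
python3 -m pendant '[{"claw":0.4,"dp":[0.3,0,0.5],"twist":0},{"claw":0.4,"dp":[0.6,0,1],"twist":0},{"claw":0.4,"dp":[0.6,0,1],"twist":0}]' 10
python3 - <<'E'
from go import *
dp(D(-.0468,.094,.062),'seat');print(arm.observe()["contact_force"],arm.observe()["moment"])
import cv2
for n in("side","top"):
    im=arm.capture(n)[:,:,::-1];cv2.imwrite(f"pics/{n}6.png",im)
from crop import crop
crop("pics/side6.png","pics/a.png",265,345,90,190,5.5);crop("pics/top6.png","pics/b.png",215,295,170,270,4.5)
a,b=cv2.imread("pics/a.png"),cv2.imread("pics/b.png");h=max(a.shape[0],b.shape[0])
b=cv2.copyMakeBorder(b,0,h-b.shape[0],0,0,0)
cv2.imwrite("pics/c6.png",np.hstack([a,b]))
E
```

```text
time_s: 18.42
eef_pos: [0.5062, 0.1408, 0.1951]
tcp_rot: [-1.995, -2.426, 0.001]
contact_force: [-0.1, 0.4, -1.5]
grip_width: 0.0391
grasp_force: 10.0
seat world [0.5034 0.1577 0.167 ] dp cm [1.71 0.05 2.81] twist -0.0 inD now mm [-63.9  94.5  90.1] t 18.43
[-0.11985933  0.4281649  -1.4769054 ] [-0.02700996 -0.01043376 -0.00221689]
```

```bash
python3 -m pendant '[{"claw":0.4,"dp":[0.35,0,0.6],"twist":0},{"claw":0.4,"dp":[0.75,0,1.2],"twist":0},{"claw":0.4,"dp":[1.1,0,1.8],"twist":0},{"claw":0.4,"dp":[1.4,0,2.3],"twist":0},{"claw":0.4,"dp":[1.4,0,2.3],"twist":0}]' 10
python3 - <<'E'
from go import *
dp(D(-.0468,.094,.062),'seat')
E
```

```text
time_s: 19.15
eef_pos: [0.5035, 0.1546, 0.1722]
tcp_rot: [-1.995, -2.426, 0.001]
contact_force: [0.9, -1.1, -0.2]
grip_width: 0.0398
grasp_force: 10.0
seat world [0.5034 0.1577 0.167 ] dp cm [0.31 0.05 0.52] twist -0.0 inD now mm [-49.9  94.5  67.2] t 19.15
```

```bash
python3 -m pendant '[{"claw":0.4,"dp":[0.2,0,0.35],"twist":0},{"claw":0.4,"dp":[0.35,0,0.6],"twist":0},{"claw":0.4,"dp":[0.35,0,0.6],"twist":0}]' 10
python3 -m pendant '[{"claw":0,"dp":[0,0,0],"twist":0},{"claw":-0.3,"dp":[0,0,0],"twist":0},{"claw":-0.3,"dp":[0,0,0],"twist":0},{"claw":-0.3,"dp":[0,0,0],"twist":0},{"claw":-0.3,"dp":[0,0,-3],"twist":0},{"claw":-0.3,"dp":[0,0,-8],"twist":0},{"claw":-0.3,"dp":[0,0,-14],"twist":0},{"claw":-0.3,"dp":[0,0,-18],"twist":0},{"claw":-0.3,"dp":[-8,-3,-18],"twist":0},{"claw":-0.3,"dp":[-16,-6,-18],"twist":0},{"claw":-0.3,"dp":[-16,-6,-18],"twist":0}]' 10
python3 - <<'E'
from go import *
import cv2
dp([.4624,-.1243,.22],'above short')
for n in("side","top"):
    im=arm.capture(n)[:,:,::-1];cv2.imwrite(f"pics/{n}7.png",im)
from crop import crop
crop("pics/side7.png","pics/a.png",265,345,110,210,5.5);crop("pics/top7.png","pics/b.png",205,285,160,260,4.5)
a,b=cv2.imread("pics/a.png"),cv2.imread("pics/b.png");h=max(a.shape[0],b.shape[0])
b=cv2.copyMakeBorder(b,0,h-b.shape[0],0,0,0)
cv2.imwrite("pics/c7.png",np.hstack([a,b]))
for z in(.11,.0):
  for n in("side","top"): print(n,z,proj(n,D(-.5*z,.095,.866*z)).round(1))
E
```

```text
time_s: 19.52
eef_pos: [0.503, 0.1579, 0.1664]
tcp_rot: [-1.996, -2.426, 0.0]
contact_force: [0.1, 0.8, -1.0]
grip_width: 0.0395
grasp_force: 10.0
time_s: 20.9
eef_pos: [0.4743, -0.0126, 0.3469]
tcp_rot: [1.996, 2.425, 0.0]
contact_force: [0.3, -0.6, -0.2]
grip_width: 0.0608
grasp_force: 0.0
above short world [ 0.4624 -0.1243  0.22  ] dp cm [-10.73  -3.33  12.69] twist -0.1 inD now mm [-208.3  155.5  241.9] t 20.9
side 0.11 [297.9 146.5]
top 0.11 [258.2 215.8]
side 0.0 [293.2 156.4]
top 0.0 [241.  220.6]
```

```bash
python3 - <<'E'
import cv2
for n,u0,u1,v0,v1 in(("side",282,318,132,168),("top",232,276,202,234)):
    g=cv2.imread(f"pics/{n}7.png",0); print(n,"cols",u0,"..step2")
    for v in range(v0,v1,2): print(v,*[f"{x:3d}" for x in g[v,u0:u1:2]])
E
```

```text
side cols 282 ..step2
132  55  50  48  78 137 155 175 120 115 110 113  86  50 115 117 111 111 109
134  48  49  49 170 180 178 129 114 114 115 112  90  49 112 116 107 113 153
136  46  49  78 170 182 178 159 115 112 116 111  95  43 111 117 126 178 188
138  96  91 176 177 181 178 179 180 158 175 176 144  46 113 118 167 184 161
140 117 110 173 179 177 179 177 179 180 181 192 170  47 114 114 148 174 204
142 115 117 169 180 177 180 186 200 205 181 146 149  49 114 118 159 164 123
144 118 117 173 192 202 181 171 144 130 131 150 221  48 111 116 106 102 103
146 119 117 153 143 154 161 135 125 126 127 125 175 112 110 111 105 121 145
148 117 116 163 172 192 213 110 124 125 126 125 110 218 163 163 167 177 177
150 117 116 151 127 203 121  94 118 126 127 125 100 237 241 211 176 177 177
152 117 117  96 113 191  97  80  87 106 115  98 159 240 241 234 178 177 175
154 217 121 118 125 169  89  69  68  80  78  77 185 240 241 241 186 177 176
156 241 189 166 127 156 142  76  68  67  63 111 193 241 241 241 217 179 174
158 241 226 133 123 125 150 140 113 108 114 129 228 241 241 240 238 180 178
160 241 239 12
[... 1082 characters left out ...]
  56  57  64  86  74  69  64  67  63  94 178 177 178 178
220 129 154 156 158 154 176 183 153  52  53  51  71  73  68  68  60  38 152 179 179 178 175
222 156 153 152 152 152 162 185 181  76  47  43  40  55  56  48  39 121 177 179 178 178 177
224 124 146 142 143 140 138 171 176 166  52  31  26  35  46  95  99 108 144 175 179 179 178
226  98 134 131 126 124 123 118 151 149 136 112  83  82  71  93 109 107 108 155 176 176 177
228  78 108 115 108 103 100  94  88  93  99  88 101 107  76  83 107 106 108 108 126 177 179
230  97  64  89  86  83  78  86  84  93  90  94 119 107  80  81 106 109 111 103 109 110 127
232 136  81  82  91  99 100  97  85  81  91 100 106 105  89  73 107 107 111 106 107 107 110
```

```bash
python3 -m pendant '[{"claw":-0.3,"dp":[-4,-1.2,3],"twist":0},{"claw":-0.3,"dp":[-8,-2.5,7],"twist":0},{"claw":-0.3,"dp":[-10.7,-3.3,11],"twist":0},{"claw":-0.3,"dp":[-10.7,-3.3,14],"twist":0},{"claw":-0.3,"dp":[-10.7,-3.3,14],"twist":0},{"claw":-0.3,"dp":[-10.7,-3.3,14],"twist":0}]' 10
python3 -c "
from go import *
dp([.4624,-.1243,.091],'short')"
```

```text
time_s: 21.75
eef_pos: [0.4638, -0.1217, 0.2082]
tcp_rot: [1.994, 2.426, 0.001]
contact_force: [0.0, 0.5, -0.2]
grip_width: 0.0607
grasp_force: 0.0
short world [ 0.4624 -0.1243  0.091 ] dp cm [-0.22 -0.21 11.72] twist -0.0 inD now mm [-313.3  186.9  103.2] t 21.75
```

```bash
python3 -m pendant '[{"claw":-0.3,"dp":[-0.2,-0.1,4],"twist":0},{"claw":-0.3,"dp":[-0.2,-0.1,8],"twist":0},{"claw":-0.3,"dp":[-0.2,-0.1,10.7],"twist":0},{"claw":-0.3,"dp":[-0.2,-0.1,11.7],"twist":0},{"claw":-0.3,"dp":[-0.2,-0.1,11.7],"twist":0},{"claw":0,"dp":[-0.2,-0.1,11.7],"twist":0},{"claw":0.4,"dp":[-0.2,-0.1,11.7],"twist":0},{"claw":0.4,"dp":[-0.2,-0.1,11.7],"twist":0},{"claw":0.4,"dp":[-0.2,-0.1,11.7],"twist":0},{"claw":0.4,"dp":[-0.2,-0.1,9],"twist":0},{"claw":0.4,"dp":[-0.2,-0.1,4],"twist":0},{"claw":0.4,"dp":[-0.2,-0.1,-2],"twist":0}]' 10
python3 -c "
from go import *
dp(D(-.0055,-.0005,.17),'pre');dp(D(-.0055,-.0005,.0735),'touch')"
```

```text
time_s: 23.25
eef_pos: [0.4621, -0.1241, 0.2273]
tcp_rot: [-1.995, -2.425, 0.001]
contact_force: [0.6, -0.8, -1.0]
grip_width: 0.0398
grasp_force: 10.0
pre world [0.5881 0.2165 0.275 ] dp cm [30.99 18.93 -4.78] twist -0.0 inD now mm [-315.2  189.1  122.3] t 23.25
touch world [0.5881 0.2165 0.1785] dp cm [30.98 18.94  4.87] twist -0.0 inD now mm [-315.2  189.1  122.3] t 23.25
```

```bash
python3 -m pendant '[{"claw":0.4,"dp":[0,0,-4],"twist":0},{"claw":0.4,"dp":[2,1.5,-8],"twist":0},{"claw":0.4,"dp":[6,5,-9],"twist":0},{"claw":0.4,"dp":[10,9,-9],"twist":0},{"claw":0.4,"dp":[15,13,-9],"twist":0},{"claw":0.4,"dp":[20,16,-9],"twist":0},{"claw":0.4,"dp":[25,18.9,-9],"twist":0},{"claw":0.4,"dp":[29,18.9,-7],"twist":0},{"claw":0.4,"dp":[31,18.9,-4],"twist":0},{"claw":0.4,"dp":[31,18.9,0],"twist":0},{"claw":0.4,"dp":[31,18.9,2.5],"twist":0},{"claw":0.4,"dp":[31,18.9,2.5],"twist":0}]' 12
python3 -c "
from go import *
dp(D(-.0055,-.0005,.0735),'touch')"
```

```text
time_s: 24.75
eef_pos: [0.5876, 0.2162, 0.1995]
tcp_rot: [-1.994, -2.425, 0.005]
contact_force: [-0.7, 1.0, -1.3]
grip_width: 0.0399
grasp_force: 12.0
touch world [0.5881 0.2165 0.1785] dp cm [0.03 0.07 2.1 ] twist -0.0 inD now mm [-5.7  0.1 94.5] t 24.75
```

```bash
python3 -m pendant '[{"claw":0.4,"dp":[0,0.1,1.2],"twist":0},{"claw":0.4,"dp":[0,0.1,1.8],"twist":0},{"claw":0.4,"dp":[0,0.1,2.1],"twist":0},{"claw":0.4,"dp":[0,0.1,2.1],"twist":0}]' 8
python3 -c "
from go import *
dp(D(-.0055,-.0005,.0735),'touch')"
```

```text
time_s: 25.25
eef_pos: [0.5894, 0.2166, 0.1808]
tcp_rot: [1.996, 2.426, 0.0]
contact_force: [0.1, -0.0, -1.0]
grip_width: 0.0396
grasp_force: 8.0
touch world [0.5881 0.2165 0.1785] dp cm [ 0.02 -0.12  0.23] twist -0.0 inD now mm [-5.7 -1.7 75.8] t 25.25
```

```bash
python3 -m pendant '[{"claw":0.4,"dp":[0,-0.1,0.1],"twist":0},{"claw":0.4,"dp":[0,-0.1,0.2],"twist":0},{"claw":0.4,"dp":[0,-0.1,0.2],"twist":0}]' 8
python3 -c "
from go import *
dp(D(-.0055,-.0005,.0735),'touch')"
```

```text
time_s: 25.62
eef_pos: [0.5886, 0.2166, 0.1797]
tcp_rot: [1.995, 2.426, 0.002]
contact_force: [-0.9, 1.1, 5.5]
grip_width: 0.04
grasp_force: 8.0
touch world [0.5881 0.2165 0.1785] dp cm [ 0.   -0.05  0.12] twist -0.0 inD now mm [-5.5 -1.  74.7] t 25.62
```

```bash
python3 -m pendant '[{"claw":0.4,"dp":[-0.5,0,0],"twist":0},{"claw":0.4,"dp":[-1,0,-0.05],"twist":0},{"claw":0.4,"dp":[-1.5,0,-0.1],"twist":0},{"claw":0.4,"dp":[-2,0,-0.15],"twist":0},{"claw":0.4,"dp":[-2.5,0,-0.15],"twist":0},{"claw":0.4,"dp":[-3,0,-0.15],"twist":0},{"claw":0.4,"dp":[-3.5,0,-0.1],"twist":0},{"claw":0.4,"dp":[-4,0,-0.05],"twist":0},{"claw":0.4,"dp":[-4.5,0,0.05],"twist":0},{"claw":0.4,"dp":[-5,0,0.15],"twist":0},{"claw":0.4,"dp":[-5.5,0,0.25],"twist":0},{"claw":0.4,"dp":[-5.9,0,0.35],"twist":0}]' 8
python3 - <<'E'
from go import *
import cv2
dp(D(-.064,-.0005,.0728),'end')
for n in("side","top"):
    im=arm.capture(n)[:,:,::-1];cv2.imwrite(f"pics/{n}8.png",im)
from crop import crop
crop("pics/side8.png","pics/a.png",275,355,90,190,5.5);crop("pics/top8.png","pics/b.png",205,285,150,250,4.5)
a,b=cv2.imread("pics/a.png"),cv2.imread("pics/b.png");h=max(a.shape[0],b.shape[0])
b=cv2.copyMakeBorder(b,0,h-b.shape[0],0,0,0)
cv2.imwrite("pics/c8.png",np.hstack([a,b]))
E
```

```text
time_s: 27.12
eef_pos: [0.5998, 0.1581, 0.175]
tcp_rot: [-1.996, -2.426, 0.0]
contact_force: [-0.2, 0.9, 0.2]
grip_width: 0.0395
grasp_force: 8.0
end world [0.5994 0.1591 0.1778] dp cm [ 0.1  -0.01 -0.28] twist -0.0 inD now mm [-65.   -0.6  70. ] t 27.12
```

View pics/c8.png

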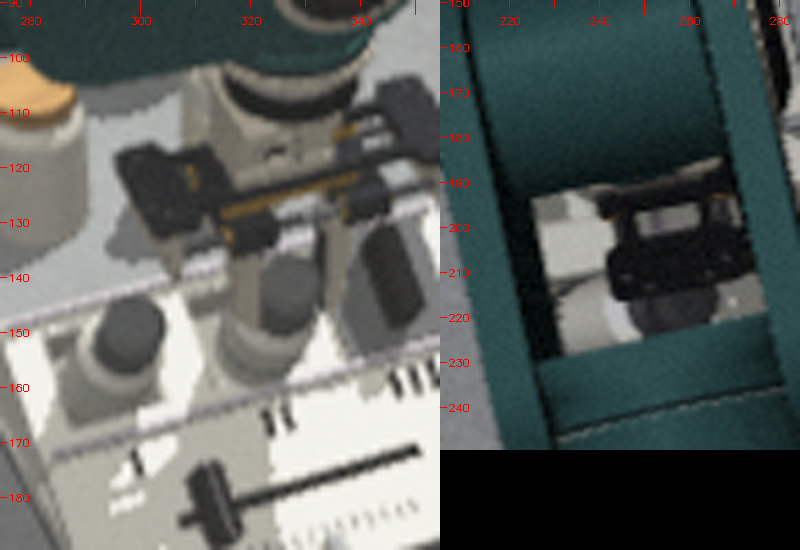

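The side view shows the tall bottle seated in pocket one, with its cap near (298,148). The short bottle is tilted about 30° at pocket two, with its cap near (328,142), the same as the tall one was before it went in.

```bash
python3 -m pendant '[{"claw":0.4,"dp":[-0.2,0,-0.4],"twist":0},{"claw":0.4,"dp":[-0.1,0,-0.8],"twist":0},{"claw":0.4,"dp":[0.4,0,-1],"twist":0},{"claw":0.4,"dp":[0.75,0,-1.1],"twist":0},{"claw":0.4,"dp":[0.75,0,-1.1],"twist":0}]' 20
python3 -m pendant '[{"claw":0.4,"dp":[0.2,0,0.5],"twist":0},{"claw":0.4,"dp":[0.5,0,1],"twist":0},{"claw":0.4,"dp":[0.8,0,1.5],"twist":0},{"claw":0.4,"dp":[0.95,0,1.8],"twist":0},{"claw":0.4,"dp":[0.95,0,1.8],"twist":0}]' 10
python3 -c "
from go import *
dp(D(-.025,-.0005,.0243),'seat')"
```

```text
time_s: 27.85
eef_pos: [0.5982, 0.1662, 0.1861]
tcp_rot: [-1.995, -2.427, 0.0]
contact_force: [-0.1, 1.3, -0.7]
grip_width: 0.0397
grasp_force: 20.0
time_s: 28.48
eef_pos: [0.5963, 0.1752, 0.1678]
tcp_rot: [-1.995, -2.426, 0.001]
contact_force: [0.8, -0.9, -0.4]
grip_width: 0.039
grasp_force: 10.0
seat world [0.5919 0.1974 0.1293] dp cm [ 2.26 -0.01  3.85] twist -0.0 inD now mm [-47.6  -0.6  62.8] t 28.48
```

```bash
python3 -m pendant '[{"claw":0.4,"dp":[0.4,0,0.7],"twist":0},{"claw":0.4,"dp":[0.8,0,1.4],"twist":0},{"claw":0.4,"dp":[1.2,0,2.1],"twist":0},{"claw":0.4,"dp":[1.6,0,2.8],"twist":0},{"claw":0.4,"dp":[1.6,0,2.8],"twist":0}]' 10
python3 -c "
from go import *
dp(D(-.025,-.0005,.0243),'seat')"
```

```text
time_s: 29.1
eef_pos: [0.593, 0.1911, 0.1393]
tcp_rot: [-1.995, -2.426, 0.001]
contact_force: [-0.1, 0.7, -1.3]
grip_width: 0.0399
grasp_force: 10.0
seat world [0.5919 0.1974 0.1293] dp cm [0.64 0.01 1.  ] twist -0.0 inD now mm [-31.4  -0.4  34.3] t 29.1
```

```bash
python3 -m pendant '[{"claw":0.4,"dp":[0.3,0,0.4],"twist":0},{"claw":0.4,"dp":[0.3,0,0.4],"twist":0},{"claw":0,"dp":[0.3,0,0.4],"twist":0},{"claw":-0.2,"dp":[0.3,0,0.4],"twist":0},{"claw":-0.2,"dp":[0.3,0,0.4],"twist":0},{"claw":-0.2,"dp":[0.3,0,0.4],"twist":0},{"claw":-0.2,"dp":[0.3,0,-3],"twist":0},{"claw":-0.2,"dp":[0.3,0,-8],"twist":0},{"claw":-0.2,"dp":[0.3,0,-14],"twist":0},{"claw":-0.2,"dp":[-6,0,-18],"twist":0},{"claw":-0.2,"dp":[-12,0,-18],"twist":0},{"claw":-0.2,"dp":[-18,0,-18],"twist":0}]' 10
python3 - <<'E'
from go import *
import cv2
dp(D(-.1,.0622,.1),'above timer')
for n in("side","top"):
    im=arm.capture(n)[:,:,::-1];cv2.imwrite(f"pics/{n}9.png",im)
for z in(.065,.073): 
  for n in("side","top"): print(n,z,proj(n,D(-.5*z,0,.866*z)).round(1))
for n,u0,u1,v0,v1 in(("side",310,338,134,162),("top",236,268,172,212)):
    g=cv2.imread(f"pics/{n}9.png",0); print(n,"cols",u0)
    for v in range(v0,v1,2): print(v,*[f"{x:3d}" for x in g[v,u0:u1:2]])
E
```

```text
time_s: 30.6
eef_pos: [0.6272, 0.018, 0.3211]
tcp_rot: [1.994, 2.426, 0.002]
contact_force: [1.0, -0.5, -0.3]
grip_width: 0.0554
grasp_force: 0.0
above timer world [0.5449 0.1117 0.205 ] dp cm [10.79 -6.28 11.6 ] twist -0.0 inD now mm [-207.9   -0.4  216.1] t 30.6
side 0.065 [322.5 143.2]
top 0.065 [243.7 181.7]
side 0.073 [323.  142.5]
top 0.073 [244.9 181.1]
side cols 310
134 112 113 114 154 178 179 186 145 191 185 161 114 115 118
136 146 152 179 191 210 191 175 156 160 176 178 120 119 117
138 202 212 188 162 155 160 180 176 225 242 199 132 113 115
140 162 157 177 206 180 178 144 138 205 242 242 138 114 119
142 172 169 164 124 125 125 128 129 126 211 242 187 116 118
144 118 104 107 203 119 123 130 128 129 111 240 229 137 118
146 102 105 188 146  90 113 130 130 127 103 239 242 180 127
148 168 150 192 104  74  86 107 108  97 164 242 243 201 130
150 215 138 173 122  69  72  75  78  74 169 241 242 242 134
152 235 135 156 153  76  66  68  64 122 149 238 242 242 191
154 242 149 124 151 141 120 111 118 132 126 212 243 242 201
156 242 162 119 121 133 137 136 118 161 216 231 242 238 232
158
[... 789 characters left out ...]
 183 183 184 186 183
192 135  97  86  76  90 122 110  96  84 114 116 149 186 185 185 186
194 123 101  86  89 103 118 119  98  83 110 110 113 159 185 185 184
196  73  99  98 100 100  98 119 104  80 104 111 111 121 182 185 185
198 149 156 161 167 107 108 111 116  75  95 115 112 113 186 184 183
200 184 185 182 185 180 149 109 114  85  95 114 114 146 184 182 186
202 183 185 185 184 187 183 176 149  96 114 113 115 180 184 183 144
204 182 183 184 185 182 185 182 181 169 133 121 182 182 182 183 147
206 183 184 183 186 183 186 184 186 172 127 128 183 184 181 183 184
208 183 183 185 184 168 152 136 150 159 121 111 109 115 169 182 187
210 145 130 103 102 135 175 164 141  63  68  75  67  67  58 102 183
```

```bash
python3 -m pendant '[{"claw":0,"dp":[3,-2,2],"twist":0},{"claw":0,"dp":[6,-4,4],"twist":0},{"claw":0,"dp":[9,-6.3,7],"twist":0},{"claw":0,"dp":[9,-6.3,12],"twist":0},{"claw":0,"dp":[9,-6.3,17],"twist":0},{"claw":0,"dp":[9,-6.3,20],"twist":0},{"claw":0,"dp":[9,-6.3,20],"twist":0},{"claw":0,"dp":[9,-6.3,20],"twist":0}]' 10
python3 -c "
from go import *
dp(D(-.118,.0622,-.05),'timer')"
```

```text
time_s: 31.7
eef_pos: [0.5484, 0.0961, 0.1218]
tcp_rot: [1.995, 2.425, 0.002]
contact_force: [-0.0, 0.3, 0.5]
grip_width: 0.0466
grasp_force: 0.0
timer world [0.5484 0.094  0.055 ] dp cm [-0.2  -0.06  6.68] twist -0.0 inD now mm [-116.    61.7   16.8] t 31.7
```

```bash
python3 -m pendant '[{"claw":0,"dp":[-0.2,-0.05,2.5],"twist":0},{"claw":0,"dp":[-0.2,-0.05,5],"twist":0},{"claw":0,"dp":[-0.2,-0.05,6.5],"twist":0},{"claw":0,"dp":[-0.2,-0.05,6.5],"twist":0},{"claw":0.5,"dp":[-0.2,-0.05,6.5],"twist":0},{"claw":0.8,"dp":[-0.2,-0.05,6.5],"twist":0},{"claw":0.8,"dp":[-0.2,-0.05,6.5],"twist":0},{"claw":0.8,"dp":[-0.2,-0.05,6.5],"twist":0},{"claw":0.8,"dp":[-0.2,-0.05,6.5],"twist":0}]' 10
python3 -c "
from go import *
dp(D(-.118,-.0027,-.05),'goal')"
```

```text
time_s: 32.83
eef_pos: [0.5479, 0.0938, 0.0555]
tcp_rot: [1.996, 2.426, 0.001]
contact_force: [-0.9, 0.1, 6.3]
grip_width: 0.018
grasp_force: 10.0
goal world [0.6121 0.1066 0.055 ] dp cm [0.02 6.54 0.06] twist -0.0 inD now mm [-118.2   62.7  -49.5] t 32.83
```

```bash
python3 -m pendant '[{"claw":0.8,"dp":[0,1,0],"twist":0},{"claw":0.8,"dp":[0,2.5,0],"twist":0},{"claw":0.8,"dp":[0,4,0],"twist":0},{"claw":0.8,"dp":[0,5.5,0],"twist":0},{"claw":0.8,"dp":[0,6.5,0],"twist":0},{"claw":0.8,"dp":[0,6.5,0],"twist":0},{"claw":0.8,"dp":[0,6.5,0],"twist":0},{"claw":0.8,"dp":[0,6.5,0],"twist":0}]' 10
python3 -m pendant '[{"claw":0.2,"dp":[0,0,0],"twist":0},{"claw":0,"dp":[0,0,0],"twist":0},{"claw":0,"dp":[0,0,0],"twist":0},{"claw":0,"dp":[0,0,-4],"twist":0},{"claw":0,"dp":[0,0,-10],"twist":0},{"claw":0,"dp":[0,0,-16],"twist":0},{"claw":0,"dp":[-5,0,-20],"twist":0},{"claw":0,"dp":[-11,0,-22],"twist":0},{"claw":0,"dp":[-17,0,-22],"twist":0},{"claw":0,"dp":[-23,0,-22],"twist":0},{"claw":0,"dp":[-23,0,-22],"twist":0}]' 10
python3 - <<'E'
from go import *
import cv2
for n in("side","top"):
    im=arm.capture(n)[:,:,::-1];cv2.imwrite(f"pics/{n}10.png",im)
print(arm.observe()["eef_pos"])
for n,u0,u1,v0,v1 in(("side",318,348,166,196),("top",262,292,164,192)):
    print(n,"pred timer ends",[proj(n,W(p,[-.106+e,-.0027,.0395])).round(1) for e in(-.025,.025)],"marker",proj(n,W(p,[-.153,-.0027,.01])).round(1))
    g=cv2.imread(f"pics/{n}10.png",0); print("    ",*[f"{u:3d}" for u in range(u0,u1)])
    for v in range(v0,v1): print(v,*[f"{x:3d}" for x in g[v,u0:u1]])
E
```

```text
time_s: 33.83
eef_pos: [0.6126, 0.1069, 0.0555]
tcp_rot: [1.995, 2.426, 0.002]
contact_force: [0.8, 3.7, 5.4]
grip_width: 0.0178
grasp_force: 10.0
time_s: 35.2
eef_pos: [0.656, -0.1231, 0.2742]
tcp_rot: [-2.0, -2.422, 0.002]
contact_force: [-0.6, 0.5, 0.2]
grip_width: 0.0463
grasp_force: 0.0
[ 0.65580234 -0.11983314  0.27469955]
side pred timer ends [array([334.6, 181.2]), array([329.6, 167.4])] marker [334.8 189.3]
     318 319 320 321 322 323 324 325 326 327 328 329 330 331 332 333 334 335 336 337 338 339 340 341 342 343 344 345 346 347
166 186 187 188 241 193  91 170 242 165  75 200 243 247 246 246 247 246 236 155 106  68  55  57  56  55  56  55  57  57  56
167 189 188 226 244 236 131 109 238 228 117 146 240 240 234 232 245 246 247 195 128  82  56  57  58  63  60  57  57  57  58
168 188 187 242 247 246 159  71 220 244 184 182 215 192 165 155 240 247 247 238 156 106  78  60  58  67  61  56  57  56  55
169 188 227 245 246 246 191 150 229 246 237 173 122 104 116  74 199 243 247 246 196 128 100  64  57  61  58  58  58  69  61
170 226 244 247 246 247 236 232 245 247 217 108  55  60 121
[... 6149 characters left out ...]
  74 115 110 114 111 113 115 107 102 106 109 108 114 113 110 123 106  99 130 130
187 182 184 183 185 179 151  98  57  10   9  56 102 115 109 115 112 113 112 114 111 112 110 112 113 113 110 114 104 109 132
188 186 184 185 185 185 179 170 121  10  12  40  90 112 113 114 110 114 108  92  78  65  86 113 111 115 111 141 133 105 135
189 186 183 181 185 184 185 189 142  36  13  38  88 111 113 111 108 113 112 102  98 102 102 115 141 145 140 179 142 100 134
190 182 183 183 184 186 186 186 151  61  19  20  75 110 111 110 113 142 148 145 171 175 171 174 179 181 179 184 142  75 112
191 184 186 184 185 184 186 185 153  70  20  20 117 173 172 172 172 178 178 179 184 176 163 175 186 183 182 183 147  76 105
```

```bash
python3 - <<'E'
from go import *
import cv2
for n,u0,u1,v0,v1 in(("side",328,345,180,198),("top",276,296,170,186)):
    for y in(-.0027,-.0067):
        c=[proj(n,W(p,[-.153+a,y+b,.01])).round(1).tolist() for a,b in((.01,.005),(.01,-.005),(-.01,-.005),(-.01,.005))]
        print(n,y,"top corners",c)
    g=cv2.imread(f"pics/{n}0.png",0); print("    ",*[f"{u:3d}" for u in range(u0,u1)])
    for v in range(v0,v1): print(v,*[f"{x:3d}" for x in g[v,u0:u1]])
E
```

```text
side -0.0027 top corners [[332.5, 186.9], [335.2, 186.1], [337.1, 191.6], [334.4, 192.4]]
side -0.0067 top corners [[333.6, 186.6], [336.2, 185.8], [338.2, 191.2], [335.5, 192.1]]
     328 329 330 331 332 333 334 335 336 337 338 339 340 341 342 343 344
180 204 205 228 233 233 232 232 232 231 231 232 231 231 231 232 232 232
181 231 232 232 231 232 232 231 233 231 232 231 232 232 233 232 233 225
182 232 232 232 231 231 232 232 232 231 232 232 231 231 225 230 232 205
183 233 231 232 232 232 232 231 232 232 232 220 211 228 197 204 228 193
184 232 232 231 232 232 232 231 231 202 228 222 170 224 218 187 225 219
185 232 232 232 224 231 215 209 228 182 215 230 181 224 232 200 226 231
186 224 229 231 204 226 219 188 217 203 205 230 220 228 232 222 229 232
187 201 227 232 194 226 232 176 185 193 204 228 232 232 232 231 232 232
188 187 202 229 201 217 207 147 173 178 197 228 233 231 233 232 231 231
189 217 191 226 223 223 180 136 152 174 183 204 228 231 232 231 232 232
190 231 222 229 232 231 184 153 114 164 176 191 228 231 231 232 228 210
191 232 232 232 233 233 217 176 119 168 192 187 225 224
[... 1355 characters left out ...]
  97 112 110 107 111 114 115
178 162 155 118  93 100  94  85  68  66  74  75  76  88 112 114 113 112 111 115 112
179 165 160 152 148 152 128  93  91  92  92  92  83  89 117 115 113 110 117 114 113
180 166 162 164 160 161 157 150 130  95  95 127 119  68  97 116 116 114 116 115 115
181 164 161 145 121 123 125 143 158 153 152 154 125  62  66  74  93 114 116 115 116
182 162 166 148 131 144 156 159 160 160 161 158 131  78  63  68  92 115 110 114 113
183 164 163 160 160 161 162 158 163 159 158 163 149 114  63  68  93 114 109 111 112
184 162 165 162 162 162 152 152 162 162 164 163 164 128  66  86 113 112 112 113 111
185 162 164 164 139 113 117 120 146 163 162 161 161 124  81 114 114 115 112 113 114
```

```bash
python3 -m pendant '[{"claw":0,"dp":[6,0,0],"twist":0},{"claw":0,"dp":[12,0,0],"twist":0},{"claw":0,"dp":[18,0,0],"twist":0},{"claw":0,"dp":[23,0,3],"twist":0},{"claw":0,"dp":[23,0,9],"twist":0},{"claw":0,"dp":[23,0,14],"twist":0},{"claw":0,"dp":[23,0,14],"twist":0},{"claw":0,"dp":[23,0,14],"twist":0}]' 10
python3 -c "
from go import *
dp(D(-.118,-.003,-.05),'timer')"
```

```text
time_s: 36.3
eef_pos: [0.6121, 0.107, 0.1377]
tcp_rot: [1.994, 2.426, 0.003]
contact_force: [-0.1, -0.2, 0.7]
grip_width: 0.0466
grasp_force: 0.0
timer world [0.6124 0.1066 0.055 ] dp cm [-0.03 -0.01  8.27] twist -0.0 inD now mm [-117.7   -2.9   32.7] t 36.3
```

```bash
python3 -m pendant '[{"claw":0,"dp":[0,0,3],"twist":0},{"claw":0,"dp":[0,0,6],"twist":0},{"claw":0,"dp":[0,0,8],"twist":0},{"claw":0,"dp":[0,0,8],"twist":0},{"claw":0.5,"dp":[0,0,8],"twist":0},{"claw":0.8,"dp":[0,0,8],"twist":0},{"claw":0.8,"dp":[0,0,8],"twist":0},{"claw":0.8,"dp":[0,0,8],"twist":0},{"claw":0.8,"dp":[0,0.2,8],"twist":0},{"claw":0.8,"dp":[0,0.4,8],"twist":0},{"claw":0.8,"dp":[0,0.4,8],"twist":0},{"claw":0.8,"dp":[0,0.4,8],"twist":0}]' 10
python3 -m pendant '[{"claw":0.8,"dp":[0,0,0],"twist":0},{"claw":0.2,"dp":[0,0,0],"twist":0},{"claw":0,"dp":[0,0,0],"twist":0},{"claw":0,"dp":[0,0,0],"twist":0},{"claw":0,"dp":[0,0,-4],"twist":0},{"claw":0,"dp":[0,0,-10],"twist":0},{"claw":0,"dp":[0,0,-16],"twist":0},{"claw":0,"dp":[-5,0,-20],"twist":0},{"claw":0,"dp":[-11,0,-22],"twist":0},{"claw":0,"dp":[-17,0,-22],"twist":0},{"claw":0,"dp":[-23,0,-22],"twist":0},{"claw":0,"dp":[-23,0,-22],"twist":0}]' 10
python3 - <<'E'
from go import *
import cv2
for n in("side","top"):
    im=arm.capture(n)[:,:,::-1];cv2.imwrite(f"pics/{n}11.png",im)
for n,u0,u1,v0,v1 in(("side",328,341,168,193),("top",264,292,172,181)):
    print(n,"pred ends -.007",[proj(n,W(p,[-.106+e,-.007,.0395])).round(1).tolist() for e in(-.025,.025)])
    g=cv2.imread(f"pics/{n}11.png",0); print("    ",*[f"{u:3d}" for u in range(u0,u1)])
    for v in range(v0,v1): print(v,*[f"{x:3d}" for x in g[v,u0:u1]])
E
```

```text
time_s: 37.8
eef_pos: [0.6159, 0.1071, 0.0557]
tcp_rot: [1.995, 2.426, 0.001]
contact_force: [0.4, 0.4, 5.1]
grip_width: 0.0181
grasp_force: 10.0
time_s: 39.3
eef_pos: [0.6599, -0.1223, 0.2742]
tcp_rot: [-2.0, -2.422, 0.002]
contact_force: [1.1, 0.3, -0.4]
grip_width: 0.0466
grasp_force: 0.0
side pred ends -.007 [[335.7, 180.9], [330.8, 167.1]]
     328 329 330 331 332 333 334 335 336 337 338 339 340
168 219 220 201 182 139 150 223 244 247 246 195 130 107
169 220 144  74  95 115  74 167 241 246 246 237 186 128
170 150  69  55  56 126  81 106 238 246 246 246 237 152
171  87  52  57  59 127 115  75 198 243 246 246 247 195
172  76  55  54  60  96 128  82 139 239 246 247 247 237
173  92  55  56  58  59 124  83 106 238 247 227 208 199
174 118  65  53  59  59 112 112  72 178 196 140  95  71
175 131  70  52  54  56  80 135  87  62  61  64  66  63
176 133  72  55  54  56  60 132  84  63  64 120 128 201
177 102  62  55  55  56  62  98 110  73 115 217 226 244
178  60  60  54  51  54  58  66 131  85 105 237 246 246
179  90  96  66  53  56  57  59 132  96  65 218 245 246
180 158 163 107  61  55 
[... 1217 characters left out ...]
 134
175 157 115  83  14   6  18  20  12  14  14   2   8   4  13  20  46  62  80 126 151 139 131 121 129 138 131 133 133
176  85  38  30  13  13  13  12  21  47  58  61  77  93  75  64  68  63  45  60 100 122 121 126 122 127 136 133 133
177  30   9  23  44  79  95  82  68  70  60  39  38  43  37  28  26  26  16  24  85 121 122 132 124 104 116 130 129
178   6  11  10  22  40  43  38  30  28  24  19   9   7   6   9   5   8  16  15  51  73  85  91  91 100 130 132 132
179  15   6  10  16  13  15   7   5   8   9  12  11   9   2   8   5  31  58  84 102 104 105 109  93 105 135 136 129
180   8  12   5  10   7   6   3   9   2   0   8  12   7   9  30  73  98 102 108 114 113 109 148 136  76 109 133 132
```

```bash
python3 -c "
from rig import arm
print(arm.observe()['contact_force'],arm.job_done())"
```

```text
the job is handed in; nothing more can be done
[-0.67966344  1.25446581  0.50719592] None
```

I handed the job in at about 39 s of the 72 s limit; no verdict came back. My last camera checks put the shutter over pocket three, the tall and short bottles seated in pockets one and two, and the timer grip within about 2 mm of the marker tab and released.

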